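Release one carton through a roller-lane stop

TASK

Let the flat carton through to the far end section of its roller lane: pull out the stop knob on its own lane's side until it clicks into its out position, which drops the stop blade, slide the carton along the rollers, without lifting it, until it is completely past the blade, then push the knob fully home again so that the blade stands up behind the carton. Leave the tall carton, the other lane's knob and the things standing on the bench as they are.

Things in the scene. Friction and masses are not known exactly. Their poses are not given: they have to be found in the camera images.
- conveyor: Fixed bench conveyor, two roller lanes, 370 mm long, 340 mm wide. Origin on the bench under its centre; x along the lanes in the travel direction (away from the robot), y left, z up. Lane centres at y +-0.090; lanes 140 mm wide between rails (side rails y +-0.160 to 0.170, centre rail 40 mm wide) that rise 15 mm above the rollers. Roller tops 75 mm above the bench; slight drag stops a carton.
- blade_left_top (a point): Middle of the top edge of the left lane's steel stop blade: 5 mm thick, 110 mm wide across the lane, at x 0 in the conveyor frame. 18 mm above the rollers with its knob home, 6 mm below their tops with its knob out.
- blade_right_top (a point): Middle of the top edge of the right lane's steel stop blade: 5 mm thick, 110 mm wide across the lane, at x 0 in the conveyor frame. 18 mm above the rollers with its knob home, 6 mm below their tops with its knob out.
- end_plate_top (a point): Middle of the top edge of the fixed end plate, 6 mm thick, that closes both lanes at the far end: x 0.182 in the conveyor frame, 30 mm above the roller tops. The near ends of the lanes are open.
- flat_carton_center (a point): Centre (25 mm above its underside) of the flat plain cardboard carton to be let through: 100 mm long along its x (travel direction), 115 mm wide along its y, 50 mm high, about 0.4 kg, a blank white label on top. It starts on the rollers of one of the two lanes, on the robot's side of the blade, centre 65 to 105 mm short of it.
- tall_carton_center (a point): Centre (65 mm above its underside) of the tall plain cardboard carton waiting in the other lane, before that lane's blade: 100 x 100 mm, 130 mm high, about 0.5 kg. To be left alone.
- knob_left (a joint): Push-pull stop knob of the left lane. Value in m: 0 = fully home (blade up), 0.030 = fully out at its detent (blade down); it slides along the conveyor's +y as the value grows. An over-centre mechanism holds it at either end: about 8 N starts it, falling to 2 N of friction at half travel; past half travel it snaps on by itself. Starts at 0. The blade moves 0.8 times as far.
- knob_right (a joint): Push-pull stop knob of the right lane. Value in m: 0 = fully home (blade up), 0.030 = fully out at its detent (blade down); it slides along the conveyor's -y as the value grows. An over-centre mechanism holds it at either end: about 8 N starts it, falling to 2 N of friction at half travel; past half travel it snaps on by itself. Starts at 0. The blade moves 0.8 times as far.
- knob_left_head (a point): Centre of the left knob's head (moves with it): black disc 44 mm in diameter, 20 mm thick along the level knob axis (conveyor y), 70 mm above the bench. At home at x 0, y +0.228 m in the conveyor frame. Behind it, 38 mm (at home) of free 14 mm steel stem, then a 28 mm bush 10 mm proud of the side rail. Fingers can come down astride the stem and hook behind the head.
- knob_right_head (a point): Centre of the right knob's head (moves with it): black disc 44 mm in diameter, 20 mm thick along the level knob axis (conveyor y), 70 mm above the bench. At home at x 0, y -0.228 m in the conveyor frame. Behind it, 38 mm (at home) of free 14 mm steel stem, then a 28 mm bush 10 mm proud of the side rail. Fingers can come down astride the stem and hook behind the head.
- stick_box_center (a point): Centre (85 mm above the bench) of a loose bystander: narrow upright cardboard box 75 x 75 mm, 170 mm high, with white twigs that stick up to 240 mm above the bench and two open flaps to 75 mm either side. To be left alone.
- spray_jar_center (a point): Centre (75 mm above the bench) of a loose bystander: upright white plastic bottle 64 mm in diameter, 150 mm high. To be left alone.
- tape_roll_center (a point): Centre (24 mm above the bench) of a loose bystander: yellow roll of packing tape lying flat, 110 mm in diameter, 48 mm high, with a 76 mm hole. To be left alone.
Mind the look-alikes: they are no part of the job. Leave any blue or pink look-alike of the part that bears flat_carton_center alone.

How it is judged:
By the outcome, as a careful person would: the job done as asked, in the order asked, and still so for the second after the job is handed in, with the robot touching nothing.
It also fails if it takes over 72 s, if anything falls off the work surface, if the arm or the gripper's body presses on something with over 40 N, if the wrist force passes 120 N, or if a joint passes its speed limit or range.

ROBOT

A 6-joint arm with a two-finger parallel gripper is mounted at the origin on the work surface. World frame = base frame: x ahead of the robot, y to its left, z up, the work surface at z = 0. Lengths are in m, angles in degrees, forces in N, time in s.
With the tool pointing down it reaches from about 0.3 to 0.75 m from the base axis. Payload 8.5 kg.
Tool frame: the origin (TCP) lies on the centre line of the jaws, within the pads' length; the fingertips stand 22 mm ahead of it and the grasp point (between the pads) lies 3 mm ahead of it (env.tip_reach is the distance from the TCP to the fingertips, in m); y points along the fingers, z is the direction in which the jaws open and shut, and the axes are right-handed (so a half turn about y gives the same grasp; the last joint's range is limited). The gripper opens to 85 mm and grips with 20 to 120 N. Pads are 22 mm wide; open, the fingers measure 114 mm over their backs; the gripper's body (76 mm by 85 mm) begins 54 mm behind the grasp point. The pads swing forward as they close: fully open they stand 13 mm farther back than shut.
Start: joints at [64.956, 21.807, 74.336, -0, 83.858, -12.336], TCP at [0.121, 0.537, 0.233] pointing down, gripper open.
Joint ranges: [-178.18, 178.18], [-50.72, 133.34], [12.68, 142.11], [-81.47, 261.47], [9.98, 163.14], [-165.26, 165.26]. Speed limits (degrees/s): [136.94, 136.94, 180, 180, 180, 180].

INTERFACE

Orientations are given as a 3x3 rotation matrix whose columns are the frame's x, y, z axes.
In Python, from rig import env, get_image gives the robot as it stands. The module is installed in compiled form; this text tells all that it offers.
- The arm moves only by the tool carry_out, never from a script. Its argument "targets" is a list that holds one entry, the list of rows, each a list of 7 numbers: the closure, from 0 (fully open) to 1 (shut), then the shift along the world's x, y, z in mm, then the turn, a rotation vector about the world's x, y, z in degrees. In form: [[[claw, dx, dy, dz, ax, ay, az], ...]]. A call has 1 to 20 rows; each row is the pose to reach, as a shift and turn from the pose commanded when the call began; what a row does not reach only later rows make up. A row lasts 1/12 s, in which the tool goes at most 41.7 mm and 7.16 degrees, less where a joint would pass 70% of its speed; a pose out of reach is approached as far as the arm can. A call with a gripper value outside its range is refused whole. The fingers move at their own pace and stop on an object; "squeeze" is the grip in N (left out, the last holds). Time passes only in rows, so rows that repeat a pose let the fingers close. It gives the time, the measured TCP pose, the force and the opening at its end, in the units of the state.
- env.observe(): the state, without advancing time (a new reading comes with each control period).
- get_image(name): name is "side" or "top" or "wrist"; returns a dict with "img" (384x512x3 uint8, red, green, blue), "fx", "fy", "cx", "cy" (pixels), "rvec" (rotation vector, rad) and "tvec" (3), from world to camera coordinates, as OpenCV has them. Camera axes: x right, y down, z forward; pixel columns grow to the right and rows downward; lengths in m; the calibration is good to about 2 mm. A picture is of the moment at which its call begins. There is no depth.
- env.close_job(): hands the job in, once; it reports no verdict.
The state is a dict: "time_s": time; "q": joint angles; "qvel": joint speeds; "joint_efforts": joint torques, N m; "position": TCP position; "tool_rot": TCP orientation; "ft_force": force on the tool from outside, world axes, zero at the start; "wrist_torque": the same for the moment, N m; "grip_width": finger opening in m.
Only numpy, scipy, OpenCV 4.12 (cv2) and the standard library are available. Lean on these libraries where they do the work, as an engineer would, in place of code of your own. Each camera call takes 0.05 s, during which the arm holds its last target.

## Working session

There is one attempt and no reset: what is moved stays moved. The work goes in short steps, Python scripts to look and compute and a tool call to move; the robot and the scene stay as the last step left them, time stands still between calls to the robot, and variables do not carry over. Pictures are saved under pics/ and viewed, and the job is handed in when it is done.

Besides the shell and the picture viewer there is one more tool, called after "Request:" as name(argument=value, ...), one argument or row to a line, values as JSON. carry_out: Moves the arm, as the interface text tells. Its arguments: {"type":"object","properties":{"targets":{"type":"array"},"squeeze":{"type":"number"}},"required":["targets"]}

```bash
mkdir -p pics; python3 - <<'E'
from rig import env,get_image
import cv2
for n in ["side","top","wrist"]:
    d=get_image(n); cv2.imwrite(f"pics/{n}0.png",d["img"][:,:,::-1]); print(n,d["fx"],d["fy"],d["cx"],d["cy"],d["rvec"],d["tvec"])
s=env.observe(); print(s, env.tip_reach)
E
```

```text
side 451.4662013980759 451.4662013980759 264.5039228022516 192.7085084671986 [ 2.16662219 -0.45432374  0.22105319] [-0.53554924  0.21792119  1.18790793]
top 426.14284731378325 426.14284731378325 251.55819347434272 198.3912270475 [ 2.00021174 -2.2211763   0.22860899] [0.03562392 0.57857693 1.21104367]
wrist 315.08189725351406 315.08189725351406 260.6947667407501 188.864112807531 [-2.26395861 -1.80922912 -0.26757885] [-0.54947104 -0.03826498  0.37894825]
{'time_s': 0.15, 'q': array([ 6.49566048e+01,  2.18328281e+01,  7.43691221e+01,  2.27356509e-03,
        8.38569955e+01, -1.23375696e+01]), 'qvel': array([ 0.063451  , -0.14138706, -0.05188972, -0.09684283,  0.06767725,
        0.02358742]), 'joint_efforts': array([ 2.22027862e-03, -4.48626852e+01, -2.31342727e+01, -1.65571018e-04,
        3.82843078e-03,  2.17579043e-05]), 'position': array([0.12089562, 0.53635144, 0.23228029]), 'tool_rot': array([[ 9.75511186e-01, -4.71237758e-04,  2.19949320e-01],
       [-2.19949673e-01, -9.15374358e-04,  9.75510791e-01],
       [-2.58361551e-04, -9.99999470e-01, -9.96606516e-04]]), 'ft_force': array([-0.10584294,  0.45057704, -0.35427047]), 'wrist_torque': array([ 0.02415442, -0.01591115, -0.01272868]), 'grip_width': 0.08551194197943132} 0.022
```

View pics/side0.png

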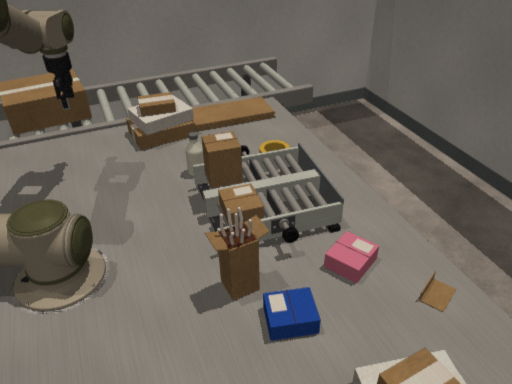

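View pics/top0.png

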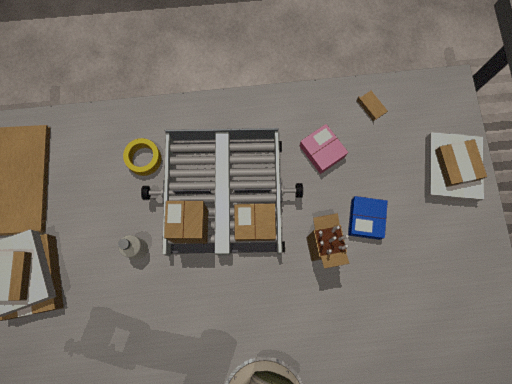

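View pics/wrist0.png

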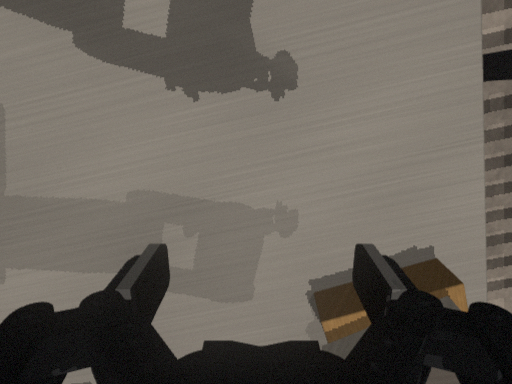

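The flat carton is in the right lane, at top (255,222). Its knob is at (299,190), and the stick box is nearby at (330,240). The tall carton is in the left lane at (185,222).

```bash
python3 - <<'E'
import cv2
a=cv2.imread("pics/top0.png")[110:280,130:370]; cv2.imwrite("pics/topc.png",cv2.resize(a,None,fx=3.3,fy=3.3,interpolation=cv2.INTER_CUBIC))
a=cv2.imread("pics/side0.png")[120:310,180:380]; cv2.imwrite("pics/sidec.png",cv2.resize(a,None,fx=3,fy=3,interpolation=cv2.INTER_CUBIC))
E
cat > h.py <<'E'
import numpy as np,cv2
C={"side":(451.4662,264.5039,192.7085,[ 2.16662219,-0.45432374,0.22105319],[-0.53554924,0.21792119,1.18790793]),
"top":(426.14285,251.55819,198.39123,[2.00021174,-2.2211763,0.22860899],[0.03562392,0.57857693,1.21104367])}
def ray(n,u,v,z):
    f,cx,cy,r,t=C[n];R=cv2.Rodrigues(np.array(r))[0];t=np.array(t)
    o=-R.T@t;d=R.T@np.array([(u-cx)/f,(v-cy)/f,1]);return o+d*(z-o[2])/d[2]
def proj(n,p):
    f,cx,cy,r,t=C[n];R=cv2.Rodrigues(np.array(r))[0];q=R@np.array(p)+np.array(t);return f*q[0]/q[2]+cx,f*q[1]/q[2]+cy
E
```

```text
(no output)
```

View pics/topc.png

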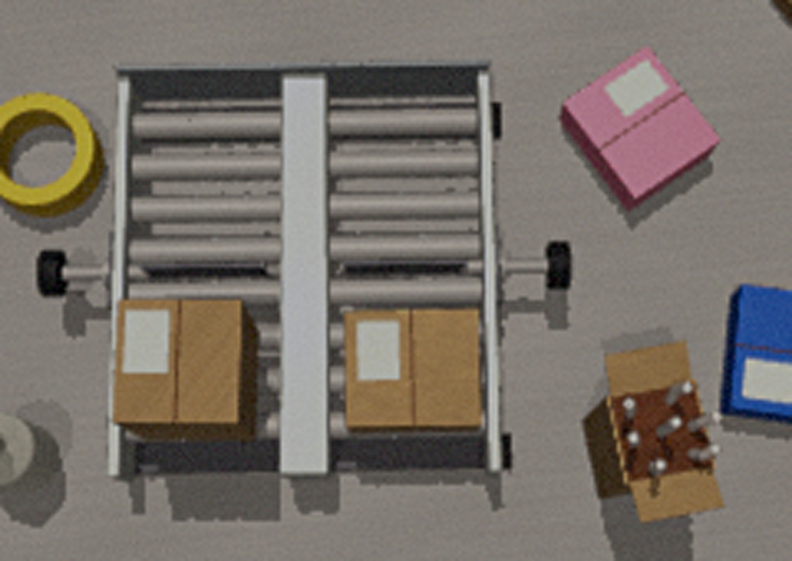

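View pics/sidec.png

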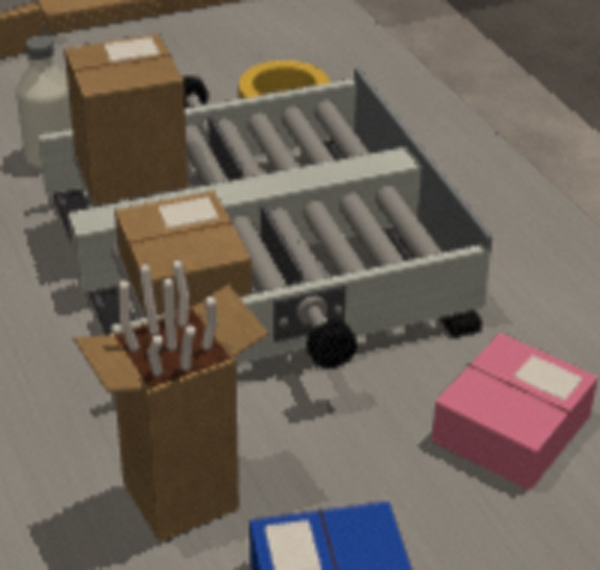

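```bash
python3 - <<'E'
from h import *
def c(x,y):return 130+x/3.3,110+y/3.3
for n,x,y,z in [("railNL",108,473,.09),("railNR",502,473,.09),("centN_L",280,473,.09),("centN_R",328,473,.09),("endL",117,68,.105),("endR",490,65,.105),("knobL",52,273,.07),("knobR",559,265,.092),("knobRinner",547,266,.07),("knobRouter",571,264,.07),("cFL",344,311,.125),("cFR",477,309,.125),("cNR",481,427,.125),("cNL",346,428,.125),
 ("box1",612,394,.17),("box2",697,386,.17),("box3",714,470,.17),("box4",628,484,.17),("flapFL",606,354,.17),("flapFR",686,342,.17),("flapNL",642,521,.17),("flapNR",722,506,.17)]:
    print(n,ray("top",*c(x,y),z).round(4))
E
```

```text
railNL [0.4408 0.243  0.09  ]
railNR [ 0.4054 -0.0941  0.09  ]
centN_L [0.4253 0.0957 0.09  ]
centN_R [0.421  0.0546 0.09  ]
endL [0.8024 0.2097 0.105 ]
endR [ 0.7696 -0.1258  0.105 ]
knobL [0.6274 0.2864 0.07  ]
knobR [ 0.5819 -0.1659  0.092 ]
knobRinner [ 0.587 -0.158  0.07 ]
knobRouter [ 0.5865 -0.1797  0.07  ]
cFL [0.5539 0.0265 0.125 ]
cFR [ 0.5437 -0.0868  0.125 ]
cNR [ 0.4429 -0.0785  0.125 ]
cNL [0.4539 0.0344 0.125 ]
box1 [ 0.4536 -0.1846  0.17  ]
box2 [ 0.4528 -0.2541  0.17  ]
box3 [ 0.3841 -0.2576  0.17  ]
box4 [ 0.3802 -0.1875  0.17  ]
flapFL [ 0.4867 -0.1841  0.17  ]
flapFR [ 0.4897 -0.2505  0.17  ]
flapNL [ 0.3501 -0.1946  0.17  ]
flapNR [ 0.3551 -0.2597  0.17  ]
```

```bash
python3 - <<'E'
from h import *
from scipy.optimize import least_squares
def c(x,y):return 130+x/3.3,110+y/3.3
def s(x,y):return 180+x/3,120+y/3
O=[("top",c(108,473),(-.185,.17,.09)),("top",c(502,473),(-.185,-.17,.09)),("top",c(280,473),(-.185,.02,.09)),("top",c(328,473),(-.185,-.02,.09)),
("top",c(117,67),(.185,.17,.105)),("top",c(490,64),(.185,-.17,.105)),("top",c(52,273),(0,.228,.07)),("top",c(559,265),(0,-.228,.07)),
("side",s(490,240),(.185,-.17,.105)),("side",s(357,70),(.185,.17,.105)),("side",s(333,344),(0,-.238,.07)),("side",s(73,212),(-.185,.02,.09))]
def W(p,q):
    a=p[2];return np.array([p[0]+np.cos(a)*q[0]-np.sin(a)*q[1],p[1]+np.sin(a)*q[0]+np.cos(a)*q[1],q[2]])
f=lambda p:np.concatenate([np.array(proj(n,W(p,q)))-uv for n,uv,q in O])
r=least_squares(f,[.6,.06,-.1],loss="soft_l1");p=r.x
print(p,np.degrees(p[2]));print(f(p).reshape(-1,2).round(1).tolist())
for n,q in [("knobR",(0,-.228,.07)),("head inner",(0,-.218,.07)),("bush",(0,-.18,.07)),("blade",(0,-.09,.093)),("laneNear",(-.185,-.09,.1)),("endlane",(.179,-.09,.1))]:print(n,W(p,q).round(4))
cc=[c(*k) for k in [(344,311),(477,309),(481,427),(346,428)]]
P=np.array([ray("top",*k,.125) for k in cc]);m=P.mean(0);print("carton",m)
a=p[2];d=m[:2]-p[:2];print("in conv",np.cos(a)*d[0]+np.sin(a)*d[1],-np.sin(a)*d[0]+np.cos(a)*d[1])
for k in P:
    d=k[:2]-p[:2];print(np.cos(a)*d[0]+np.sin(a)*d[1],-np.sin(a)*d[0]+np.cos(a)*d[1])
print("axis x",np.cos(a),np.sin(a))
E
```

```text
[ 0.60615054  0.05815636 -0.09265564] -5.3087773693397375
[[-0.5, 1.1], [-0.1, -0.3], [0.2, 0.5], [-0.2, 0.4], [-0.3, -0.9], [0.6, -1.4], [0.4, 0.0], [0.1, 0.5], [0.8, -1.6], [0.5, -1.9], [0.2, 2.3], [-2.3, -0.7]]
knobR [ 0.5851 -0.1689  0.07  ]
head inner [ 0.586  -0.1589  0.07  ]
bush [ 0.5895 -0.1211  0.07  ]
blade [ 0.5978 -0.0315  0.093 ]
laneNear [ 0.4136 -0.0143  0.1   ]
endlane [ 0.7761 -0.048   0.1   ]
carton [ 0.49857732 -0.0261199   0.125     ]
in conv -0.09931428273796519 -0.09386777143353542
-0.04911709115535174 -0.036354849802793375
-0.048783772617545934 -0.15015248392681274
-0.14993681711726217 -0.15122414235972356
-0.14941945006170076 -0.03773960964481199
axis x 0.9957105358813264 -0.09252312540614861
```

```bash
python3 - <<'E'
from h import *
R=cv2.Rodrigues(np.array([-2.26395861,-1.80922912,-0.26757885]))[0];t=np.array([-0.54947104,-0.03826498,0.37894825])
T=np.array([[ .9755,0,.21995],[-.21995,0,.9755],[0,-1,0]])
print(T.T@(-R.T@t-np.array([.1209,.5364,.2323])))
E
```

```text
[-0.07319977 -0.14066087  0.000162  ]
```

Request:
carry_out(
  targets=[
    [[0,0,0,50,0,0,0],[0,0,0,100,0,0,0],[0,0,0,100,0,0,0],[0,467,-677,100,0,0,-82.6],[0,467,-677,100,0,0,-82.6],[0,467,-677,100,0,0,-82.6],[0,467,-677,100,0,0,-82.6],[0,467,-677,100,0,0,-82.6],[0,467,-677,100,0,0,-82.6],[0,467,-677,100,0,0,-82.6],[0,467,-677,100,0,0,-82.6],[0,467,-677,100,0,0,-82.6],[0,467,-677,100,0,0,-82.6],[0,467,-677,100,0,0,-82.6],[0,467,-677,100,0,0,-82.6],[0,467,-677,100,0,0,-82.6],[0,467,-677,100,0,0,-82.6],[0,467,-677,100,0,0,-82.6],[0,467,-677,100,0,0,-82.6],[0,467,-677,100,0,0,-82.6]],
  ],
)

```text
time_s: 1.82
position: [0.5239, -0.0486, 0.3325]
tool_rot: [[-0.093, -0.0, 0.996], [-0.996, 0.0, -0.093], [-0.0, -1.0, -0.0]]
ft_force: [1.3, 1.9, 0.6]
grip_width: 0.0855
```

Request:
carry_out(
  targets=[
    [[0,0,0,0,0,0,0],[0,0,0,0,0,0,0],[0,0,0,0,0,0,0]],
  ],
)

```text
time_s: 2.07
position: [0.5229, -0.0464, 0.3325]
tool_rot: [[-0.093, -0.001, 0.996], [-0.996, 0.0, -0.093], [-0.0, -1.0, -0.001]]
ft_force: [-1.1, 0.2, -0.7]
grip_width: 0.0855
```

Request:
carry_out(
  targets=[
    [[0,33,-47,0,0,0,0],[0,65,-94,0,0,0,0],[0,65,-94,-30,0,0,0],[0,65,-94,-60,0,0,0],[0,65,-94,-80,0,0,0],[0,65,-94,-80,0,0,0],[0,65,-94,-80,0,0,0],[0,65,-94,-80,0,0,0]],
  ],
)

```text
time_s: 2.73
position: [0.5886, -0.1397, 0.2551]
tool_rot: [[-0.091, 0.003, 0.996], [-0.996, -0.001, -0.091], [0.001, -1.0, 0.003]]
ft_force: [0.9, -0.4, -0.1]
grip_width: 0.0856
```

```bash
python3 - <<'E'
from rig import env,get_image
import cv2,numpy as np
d=get_image("wrist"); cv2.imwrite("pics/w1.png",d["img"][:,:,::-1])
print(env.observe()["position"],repr(d["rvec"]),repr(d["tvec"]))
R=cv2.Rodrigues(np.array(d["rvec"]))[0]
for p in [(.5851,-.1689,.07),(.586,-.1589,.07),(.5895,-.1211,.07)]:
    q=R@np.array(p)+d["tvec"];print(d["fx"]*q[:2]/q[2]+[d["cx"],d["cy"]])
E
```

```text
[ 0.58861804 -0.13994648  0.25525239] array([-2.8416435 ,  0.13150565,  0.01547698]) array([-0.60065605, -0.12544984,  0.37368858])
[258.56858771 192.47747306]
[258.52869278 183.58431046]
[258.46519782 148.51907775]
```

View pics/w1.png

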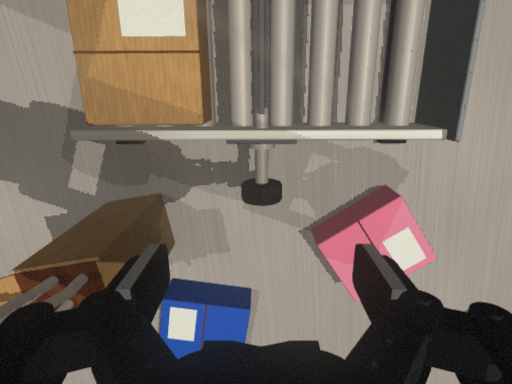

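Request:
carry_out(
  targets=[
    [[0,2,0,-35,0,0,0],[0,2,0,-70,0,0,0],[0,2,0,-100,0,0,0],[0,2,0,-125,0,0,0],[0,2,0,-145,0,0,0],[0,2,0,-160,0,0,0],[0,2,0,-175,0,0,0],[0,2,0,-185,0,0,0],[0,2,0,-187,0,0,0],[0.68,2,0,-187,0,0,0],[0.68,2,0,-187,0,0,0],[0.68,2,0,-187,0,0,0],[0.68,2,0,-187,0,0,0],[0.68,2,0,-187,0,0,0],[0.68,2,0,-187,0,0,0]],
  ],
  squeeze=20,
)

```text
time_s: 4.03
position: [0.5903, -0.1406, 0.0661]
tool_rot: [[-0.093, 0.001, 0.996], [-0.996, -0.0, -0.093], [0.0, -1.0, 0.001]]
ft_force: [-0.1, 0.2, 0.0]
grip_width: 0.0275
```

```bash
python3 - <<'E'
from rig import env,get_image
import cv2,numpy as np
for n,(a,b,c,d) in {"wrist":(0,384,0,512),"side":(180,270,230,350)}.items():
    g=get_image(n); im=g["img"][a:b,c:d,::-1]; cv2.imwrite(f"pics/{n}2.png",cv2.resize(im,None,fx=1 if n=="wrist" else 5,fy=1 if n=="wrist" else 5))
E
```

```text
(no output)
```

View pics/wrist2.png

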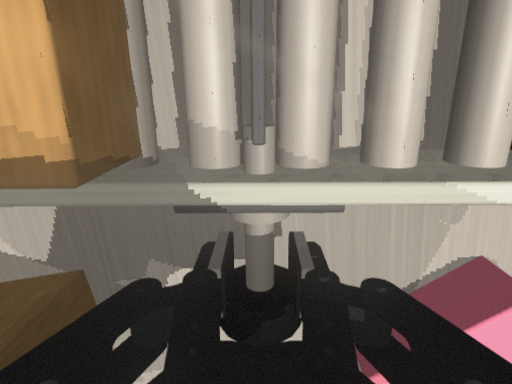

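View pics/side2.png

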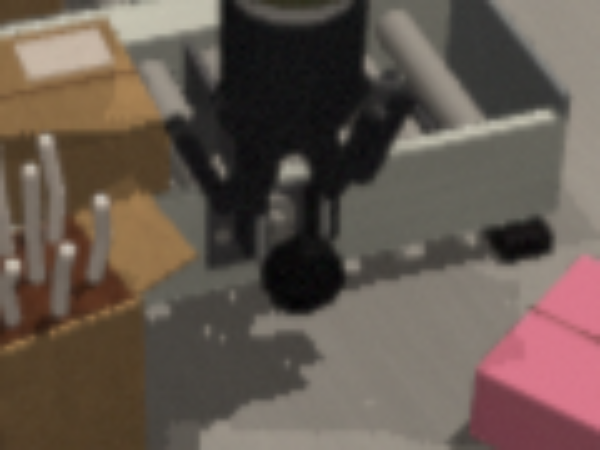

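Request:
carry_out(
  targets=[
    [[0.68,0,-4,0,0,0,0],[0.68,-1,-8,0,0,0,0],[0.68,-1,-11,0,0,0,0],[0.68,-1,-14,0,0,0,0],[0.68,-2,-17,0,0,0,0],[0.68,-2,-20,0,0,0,0],[0.68,-2,-23,0,0,0,0],[0.68,-2,-26,0,0,0,0],[0.68,-3,-29,0,0,0,0],[0.68,-3,-32,0,0,0,0],[0.68,-3,-34,0,0,0,0],[0.68,-3,-34,0,0,0,0],[0.68,-3,-34,0,0,0,0]],
  ],
)

```text
time_s: 5.22
position: [0.5871, -0.175, 0.0656]
tool_rot: [[-0.093, -0.0, 0.996], [-0.996, -0.0, -0.093], [0.0, -1.0, -0.0]]
ft_force: [-0.3, 0.8, -0.4]
grip_width: 0.0272
```

```bash
python3 - <<'E'
from rig import env,get_image
import cv2,numpy as np
for n in ["wrist"]:
    g=get_image(n); cv2.imwrite(f"pics/{n}3.png",g["img"][:,:,::-1])
E
```

```text
(no output)
```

View pics/wrist3.png

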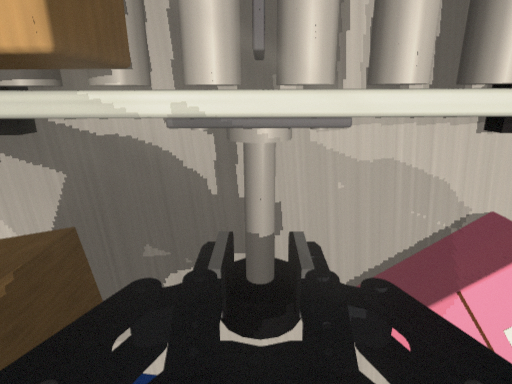

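Request:
carry_out(
  targets=[
    [[0.2,0,0,0,0,0,0],[0.2,0,0,0,0,0,0],[0.2,0,0,0,0,0,0],[0.2,0,0,0,0,0,0],[0.2,0,0,20,0,0,0],[0.2,0,0,50,0,0,0],[0.2,0,0,85,0,0,0],[0.2,0,0,120,0,0,0],[0.2,0,0,160,0,0,0],[0.2,0,0,200,0,0,0],[0.2,0,0,240,0,0,0],[0.2,0,0,264,0,0,0],[0.2,0,0,264,0,0,0],[0.2,0,0,264,0,0,0]],
  ],
)

```text
time_s: 6.43
position: [0.5873, -0.1746, 0.3307]
tool_rot: [[-0.092, 0.002, 0.996], [-0.996, -0.001, -0.092], [0.001, -1.0, 0.002]]
ft_force: [0.5, 0.7, -1.3]
grip_width: 0.0682
```

Request:
carry_out(
  targets=[
    [[0.5,-13,12,0,0,0,7],[0.5,-26,25,0,0,0,14],[0.5,-39,37,0,0,0,21],[0.5,-52,50,0,0,0,28],[0.5,-65,62,0,0,0,35],[0.5,-78,75,0,0,0,42],[0.5,-91,87,0,0,0,49],[0.5,-104,100,0,0,0,56],[0.5,-117,112,0,0,0,63],[0.5,-130,125,0,0,0,70],[0.5,-143,137,0,0,0,77],[0.5,-156,150,0,0,0,84],[0.5,-167,158,0,0,0,90],[0.5,-167,158,0,0,0,90],[0.5,-167,158,0,0,0,90],[0.5,-167,158,0,0,0,90]],
  ],
)

```text
time_s: 7.77
position: [0.4205, -0.0169, 0.329]
tool_rot: [[0.995, -0.001, 0.096], [-0.096, 0.0, 0.995], [-0.001, -1.0, 0.0]]
ft_force: [-0.5, 0.2, 0.4]
grip_width: 0.0429
```

```bash
python3 - <<'E'
from rig import env,get_image
import cv2,numpy as np
for n,(a,b,c,d) in {"top":(110,280,130,370),"side":(120,310,180,380),"wrist":(0,384,0,512)}.items():
    k=1 if n=="wrist" else 3
    g=get_image(n); im=g["img"][a:b,c:d,::-1]; cv2.imwrite(f"pics/{n}4.png",cv2.resize(im,None,fx=k,fy=k,interpolation=cv2.INTER_CUBIC))
print(env.observe()["position"])
E
```

```text
[ 0.42061767 -0.01699183  0.32919863]
```

View pics/top4.png

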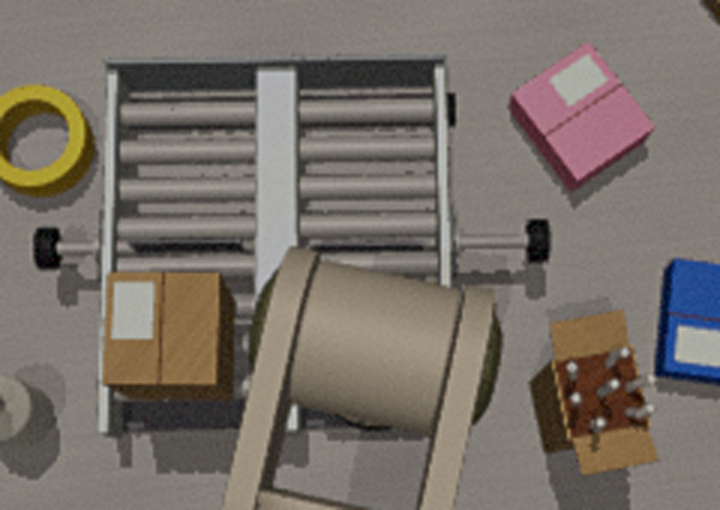

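View pics/side4.png

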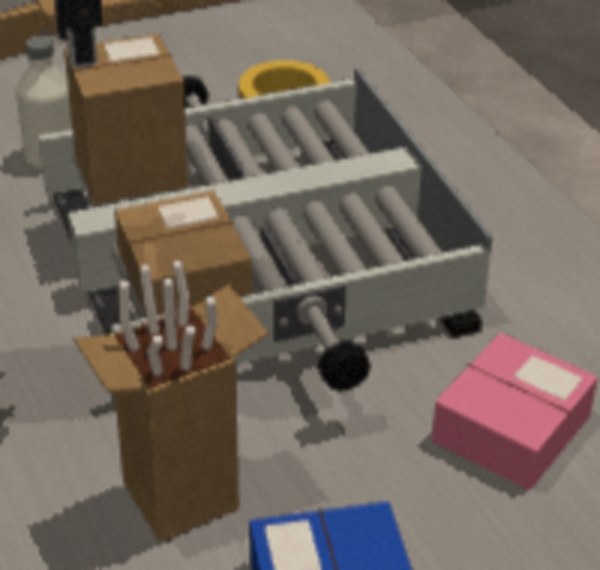

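View pics/wrist4.png

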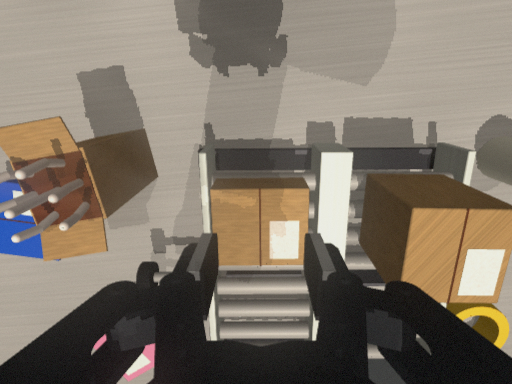

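Knob is out about 30 mm (top at (538,240) in the crop) and the blade is down. Next I descend behind the carton.

Request:
carry_out(
  targets=[
    [[0.5,0,0,-35,0,0,0],[0.5,0,0,-70,0,0,0],[0.5,0,0,-105,0,0,0],[0.5,0,0,-140,0,0,0],[0.5,0,0,-165,0,0,0],[0.5,0,0,-190,0,0,0],[0.5,0,0,-205,0,0,0],[0.5,0,0,-215,0,0,0],[0.5,0,0,-223,0,0,0],[0.5,0,0,-223,0,0,0],[0.5,0,0,-223,0,0,0]],
  ],
)

```text
time_s: 8.83
position: [0.4204, -0.0167, 0.1067]
tool_rot: [[0.996, -0.0, 0.093], [-0.093, 0.0, 0.996], [-0.0, -1.0, 0.0]]
ft_force: [0.1, -0.1, 0.2]
grip_width: 0.043
```

```bash
python3 - <<'E'
from rig import env,get_image
import cv2,numpy as np
for n,(a,b,c,d) in {"wrist":(0,384,0,512)}.items():
    g=get_image(n); cv2.imwrite(f"pics/{n}5.png",g["img"][:,:,::-1])
print(env.observe()["position"])
E
```

```text
[ 0.42062338 -0.01676766  0.10714594]
```

View pics/wrist5.png

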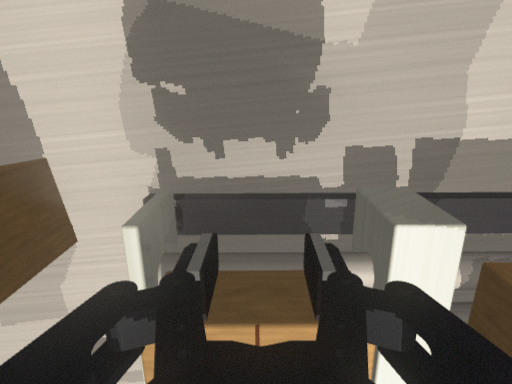

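Request:
carry_out(
  targets=[
    [[0.5,5,-0.5,0,0,0,0],[0.5,10,-1,0,0,0,0],[0.5,15,-1.5,0,0,0,0],[0.5,20,-2,0,0,0,0],[0.5,25,-2.5,0,0,0,0],[0.5,30,-3,0,0,0,0],[0.5,36,-3.5,0,0,0,0],[0.5,42,-4,0,0,0,0],[0.5,48,-4.5,0,0,0,0],[0.5,54,-5,0,0,0,0],[0.5,60,-5.5,0,0,0,0],[0.5,66,-6,0,0,0,0],[0.5,72,-6.5,0,0,0,0],[0.5,78,-7,0,0,0,0],[0.5,84,-8,0,0,0,0],[0.5,90,-8.5,0,0,0,0],[0.5,95,-9,0,0,0,0],[0.5,98,-9,0,0,0,0],[0.5,100,-9.5,0,0,0,0],[0.5,100,-9.5,0,0,0,0]],
  ],
)

```text
time_s: 10.55
position: [0.5207, -0.0262, 0.1067]
tool_rot: [[0.996, 0.001, 0.093], [-0.093, -0.0, 0.996], [0.001, -1.0, -0.0]]
ft_force: [0.2, -0.2, 0.2]
grip_width: 0.0424
```

```bash
python3 - <<'E'
from rig import env,get_image
import cv2,numpy as np
for n,(a,b,c,d) in {"side":(120,310,180,380)}.items():
    g=get_image(n); im=g["img"][a:b,c:d,::-1]; cv2.imwrite(f"pics/{n}6.png",cv2.resize(im,None,fx=3,fy=3,interpolation=cv2.INTER_CUBIC))
E
```

```text
(no output)
```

View pics/side6.png

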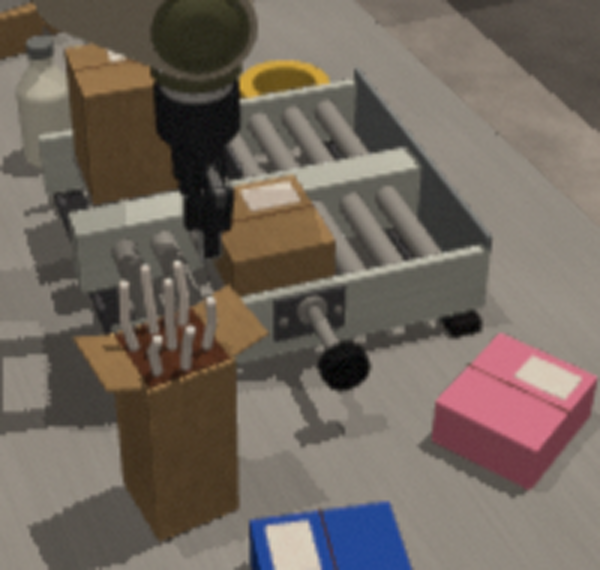

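The carton is sliding straight and has crossed partway over the lowered blade. I'll keep pushing.

Request:
carry_out(
  targets=[
    [[0.5,5,-0.5,0,0,0,0],[0.5,10,-1,0,0,0,0],[0.5,16,-1.5,0,0,0,0],[0.5,22,-2,0,0,0,0],[0.5,28,-2.5,0,0,0,0],[0.5,34,-3,0,0,0,0],[0.5,40,-3.5,0,0,0,0],[0.5,46,-4,0,0,0,0],[0.5,52,-5,0,0,0,0],[0.5,58,-5.5,0,0,0,0],[0.5,64,-6,0,0,0,0],[0.5,70,-6.5,0,0,0,0],[0.5,76,-7,0,0,0,0],[0.5,82,-7.5,0,0,0,0],[0.5,88,-8,0,0,0,0],[0.5,93,-8.5,0,0,0,0],[0.5,97,-9,0,0,0,0],[0.5,99,-9,0,0,0,0],[0.5,100,-9.5,0,0,0,0],[0.5,100,-9.5,0,0,0,0]],
  ],
)

```text
time_s: 12.27
position: [0.6204, -0.0356, 0.1067]
tool_rot: [[0.996, 0.0, 0.093], [-0.093, -0.0, 0.996], [0.0, -1.0, 0.0]]
ft_force: [0.5, -0.1, 0.6]
grip_width: 0.0427
```

Request:
carry_out(
  targets=[
    [[0.5,-10,1,0,0,0,0],[0.5,-20,2,0,0,0,0],[0.5,-30,3,0,0,0,0],[0.5,-30,3,35,0,0,0],[0.5,-30,3,70,0,0,0],[0.5,-30,3,110,0,0,0],[0.5,-30,3,150,0,0,0],[0.5,-30,3,190,0,0,0],[0.5,-30,3,223,0,0,0],[0.5,-60,4,223,0,0,0],[0.5,-90,4,223,0,0,0],[0.5,-120,4,223,0,0,0],[0.5,-140,4,223,0,0,0],[0.5,-140,4,223,0,0,0]],
  ],
)

```text
time_s: 13.43
position: [0.4772, -0.0311, 0.3308]
tool_rot: [[0.996, 0.001, 0.093], [-0.093, -0.001, 0.996], [0.001, -1.0, -0.0]]
ft_force: [0.1, 0.6, 0.3]
grip_width: 0.0426
```

```bash
python3 - <<'E'
from rig import env,get_image
import cv2,numpy as np
for n,(a,b,c,d) in {"top":(110,280,130,370),"side":(120,310,180,380)}.items():
    k=3
    g=get_image(n); im=g["img"][a:b,c:d,::-1]; cv2.imwrite(f"pics/{n}7.png",cv2.resize(im,None,fx=k,fy=k,interpolation=cv2.INTER_CUBIC))
E
```

```text
(no output)
```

View pics/top7.png

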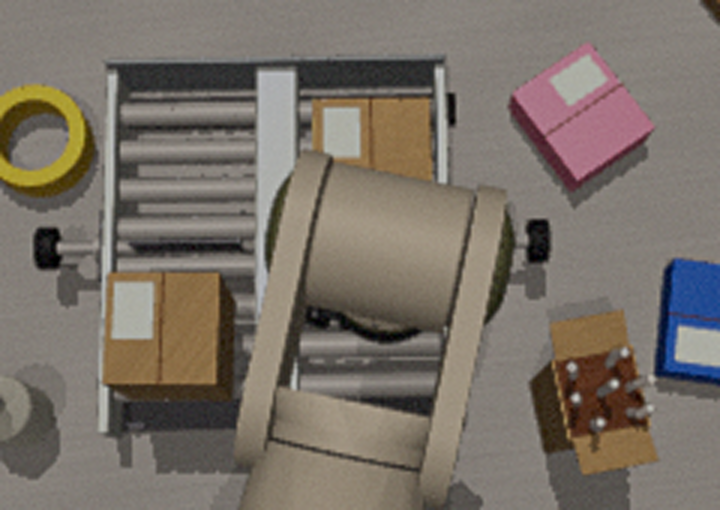

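View pics/side7.png

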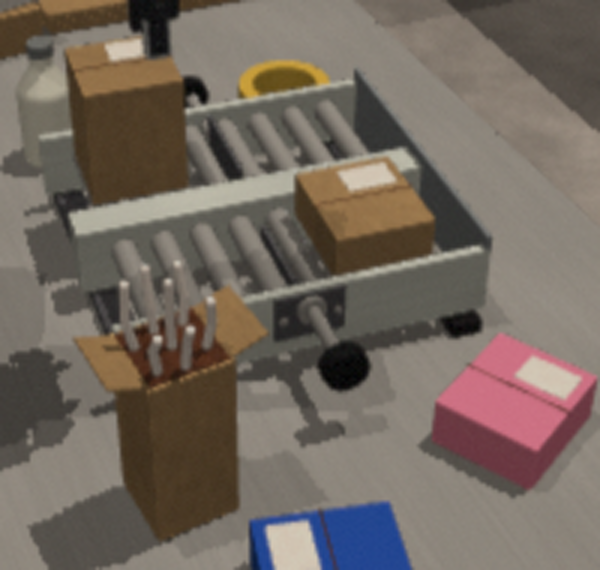

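```bash
python3 - <<'E'
from h import *
a=-.092656
for n,u,v,z in [("top",130+313/3,110+100/3,.125),("top",130+431/3,110+98/3,.125),("top",130+538/3,110+240/3,.07),("side",180+340/3,120+270/3,.08)]:
    k=ray(n,u,v,z);d=k[:2]-[.60615,.05816];print(k.round(4),np.cos(a)*d[0]+np.sin(a)*d[1],-np.sin(a)*d[0]+np.cos(a)*d[1])
E
```

```text
[0.7338 0.009  0.125 ] 0.13168225723724705 -0.037158615146228
[ 0.7238 -0.1051  0.125 ] 0.13221606200577318 -0.15169549931654894
[ 0.5846 -0.1983  0.07  ] 0.0022309823981895745 -0.25737880997875046
[ 0.6346 -0.0893  0.08  ] 0.04195471785416841 -0.14419211194035197
```

```bash
python3 - <<'E'
from h import *
from rig import env
for z in [.2,.25,.3,.35,.4]: print(z,[(np.array(proj("side",(.5207,-.0262,z)))-[180,120])*3])
for n,u,v in [("pinkbot",575,188),("pinkL",510,103),("blueTL",672,260),("blueBL",655,375)]:print(n,ray("top",130+u/3,110+v/3,.05).round(3))
s=env.observe();print(s["q"],s["position"])
E
python3 - <<'E'
import sys;sys.path.insert(0,'.')
from rig import get_image
import cv2
cv2.imwrite("pics/side8.png",get_image("side")["img"][:,:,::-1])
E
```

```text
0.2 [array([199.03801234, 157.39296712])]
0.25 [array([197.30883138, 109.87113756])]
0.3 [array([195.4910453 ,  59.91423793])]
0.35 [array([193.57766472,   7.33018346])]
0.4 [array([191.56094524, -48.09385904])]
pinkbot [ 0.639 -0.246  0.05 ]
pinkL [ 0.736 -0.192  0.05 ]
blueTL [ 0.554 -0.332  0.05 ]
blueBL [ 0.442 -0.298  0.05 ]
[-1.79033280e+01  1.15123612e+01  7.31602201e+01  2.61296597e-03
  9.52414023e+01 -1.02574108e+02] [ 0.47996496 -0.03156373  0.33031041]
```

View pics/side8.png

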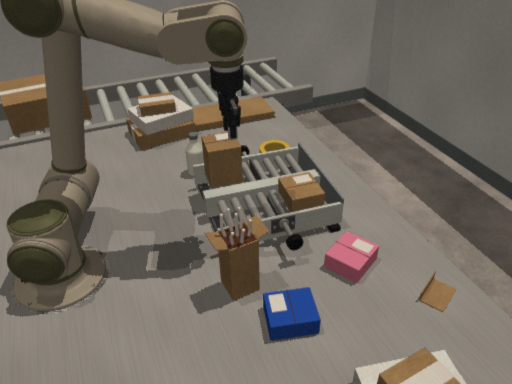

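Request:
carry_out(
  targets=[
    [[0.7,8,-16,0,0,0,-7],[1,16,-32,0,0,0,-14],[1,24,-48,0,0,0,-21],[1,32,-64,0,0,0,-28],[1,40,-80,0,0,0,-35],[1,48,-96,0,0,0,-42],[1,56,-112,0,0,0,-49],[1,64,-128,0,0,0,-56],[1,72,-144,0,0,0,-63],[1,80,-160,0,0,0,-70],[1,88,-176,0,0,0,-77],[1,94,-192,0,0,0,-84],[1,100,-209,0,0,0,-90],[1,100,-209,0,0,0,-90],[1,100,-209,-40,0,0,-90],[1,100,-209,-80,0,0,-90],[1,100,-209,-120,0,0,-90],[1,100,-209,-150,0,0,-90],[1,100,-209,-150,0,0,-90],[1,100,-209,-150,0,0,-90]],
  ],
)

```text
time_s: 15.25
position: [0.5804, -0.2402, 0.1792]
tool_rot: [[-0.091, -0.002, 0.996], [-0.996, 0.001, -0.091], [-0.001, -1.0, -0.002]]
ft_force: [0.8, -0.1, -0.7]
grip_width: 0.0
```

```bash
python3 - <<'E'
from rig import env,get_image
import cv2,numpy as np
for n in ["side","wrist"]:
    cv2.imwrite(f"pics/{n}9.png",get_image(n)["img"][:,:,::-1])
s=env.observe();print(s["q"],s["position"])
E
```

```text
[-3.32726638e+01  3.17989714e+01  6.57697271e+01  2.15191882e-03
  8.21949427e+01 -2.80288204e+01] [ 0.5813711  -0.2409425   0.18217643]
```

View pics/side9.png

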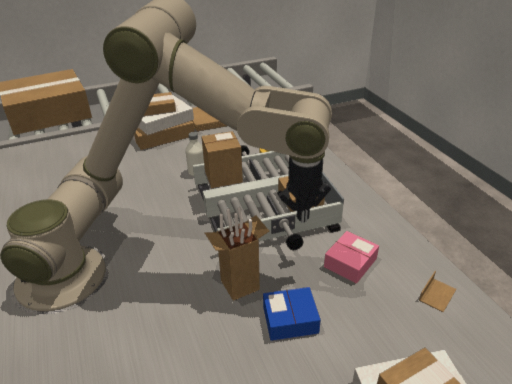

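View pics/wrist9.png

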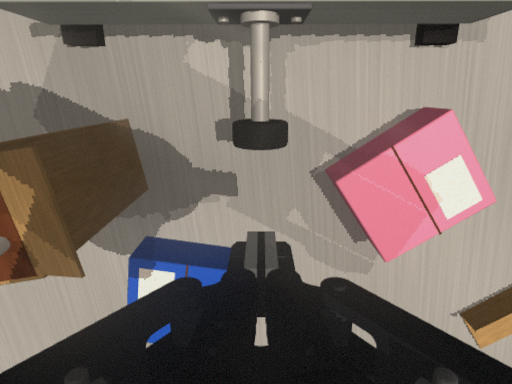

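Request:
carry_out(
  targets=[
    [[1,0,0,-25,0,0,0],[1,0,0,-50,0,0,0],[1,0,0,-75,0,0,0],[1,0,0,-92,0,0,0],[1,0,0,-104,0,0,0],[1,0,0,-104,0,0,0],[1,0,0,-104,0,0,0]],
  ],
)

```text
time_s: 15.93
position: [0.5812, -0.2411, 0.0776]
tool_rot: [[-0.092, 0.002, 0.996], [-0.996, -0.002, -0.092], [0.001, -1.0, 0.003]]
ft_force: [0.2, 0.3, 0.1]
grip_width: 0.0
```

```bash
python3 - <<'E'
from rig import env,get_image
import cv2,numpy as np
for n in ["wrist"]:
    cv2.imwrite(f"pics/{n}10.png",get_image(n)["img"][:,:,::-1])
s=env.observe();print(s["ft_force"],s["position"])
E
```

```text
[-0.57483633 -0.10331524  0.30633209] [ 0.5813101  -0.24114018  0.07796037]
```

View pics/wrist10.png

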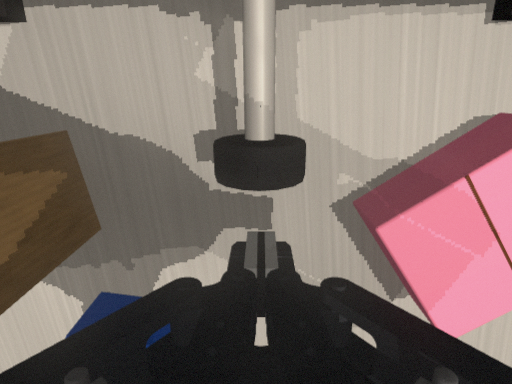

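Request:
carry_out(
  targets=[
    [[1,0.5,6,0,0,0,0],[1,1,12,0,0,0,0],[1,1.5,17,0,0,0,0],[1,2,20,0,0,0,0],[1,2,23,0,0,0,0],[1,2.5,26,0,0,0,0],[1,2.5,29,0,0,0,0],[1,3,32,0,0,0,0],[1,3,35,0,0,0,0],[1,3.5,38,0,0,0,0],[1,3.5,41,0,0,0,0],[1,4,44,0,0,0,0],[1,4,46,0,0,0,0],[1,4.5,48,0,0,0,0],[1,4.5,49,0,0,0,0],[1,4.5,49,0,0,0,0],[1,4.5,49,0,0,0,0]],
  ],
)

```text
time_s: 17.4
position: [0.5847, -0.1911, 0.0756]
tool_rot: [[-0.092, -0.0, 0.996], [-0.996, 0.001, -0.092], [-0.001, -1.0, -0.0]]
ft_force: [-0.6, -0.0, 0.0]
grip_width: -0.0
```

```bash
python3 - <<'E'
from rig import env,get_image
import cv2,numpy as np
for n in ["wrist"]:
    cv2.imwrite(f"pics/{n}11.png",get_image(n)["img"][:,:,::-1])
s=env.observe();print(s["ft_force"],s["position"])
E
```

```text
[ 0.30819003  0.56796905 -0.2431225 ] [ 0.58464939 -0.19117808  0.07557718]
```

View pics/wrist11.png

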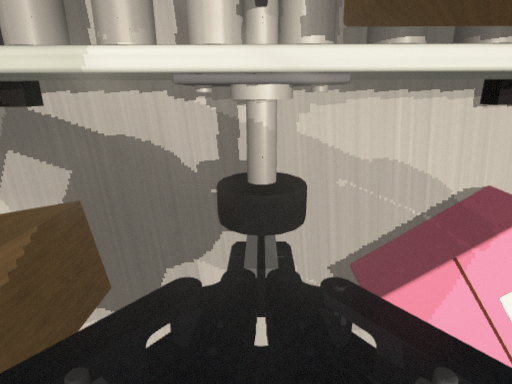

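Request:
carry_out(
  targets=[
    [[1,0,1,0,0,0,0],[1,0,2,0,0,0,0],[1,0,3,0,0,0,0],[1,0,3,0,0,0,0],[1,0,3,0,0,0,0]],
  ],
)

```text
time_s: 17.87
position: [0.5847, -0.1885, 0.0757]
tool_rot: [[-0.092, -0.0, 0.996], [-0.996, 0.0, -0.092], [-0.0, -1.0, -0.0]]
ft_force: [0.3, 0.4, -0.5]
grip_width: 0.0
```

Request:
carry_out(
  targets=[
    [[1,0,1,0,0,0,0],[1,0,1,0,0,0,0],[1,0,2,0,0,0,0],[1,0,2,0,0,0,0]],
  ],
)

```text
time_s: 18.2
position: [0.5847, -0.188, 0.0758]
tool_rot: [[-0.093, 0.0, 0.996], [-0.996, -0.003, -0.093], [0.003, -1.0, 0.001]]
ft_force: [-0.6, -6.7, -1.9]
grip_width: -0.0001
```

Request:
carry_out(
  targets=[
    [[1,-1,-10,0,0,0,0],[1,-2,-25,0,0,0,0],[1,-3,-45,0,0,0,0],[1,-4,-55,0,0,0,0],[1,-4,-55,30,0,0,0],[1,-4,-55,70,0,0,0],[1,-4,-55,110,0,0,0],[1,-4,-55,150,0,0,0],[1,-4,-55,190,0,0,0],[1,-4,-55,230,0,0,0],[1,-4,-55,260,0,0,0],[1,-4,-55,260,0,0,0],[1,-4,-55,260,0,0,0]],
  ],
)

```text
time_s: 19.28
position: [0.5807, -0.2421, 0.3371]
tool_rot: [[-0.093, 0.003, 0.996], [-0.996, -0.002, -0.093], [0.001, -1.0, 0.003]]
ft_force: [-0.1, 0.0, 0.1]
grip_width: -0.0002
```

```bash
python3 - <<'E'
from rig import env,get_image
import cv2,numpy as np
for n,(a,b,c,d) in {"top":(110,280,130,370),"side":(120,310,180,380),"wrist":(0,384,0,512)}.items():
    k=3 if n!="wrist" else 1
    g=get_image(n); im=g["img"][a:b,c:d,::-1]; cv2.imwrite(f"pics/{n}12.png",cv2.resize(im,None,fx=k,fy=k,interpolation=cv2.INTER_CUBIC))
E
```

```text
(no output)
```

View pics/top12.png

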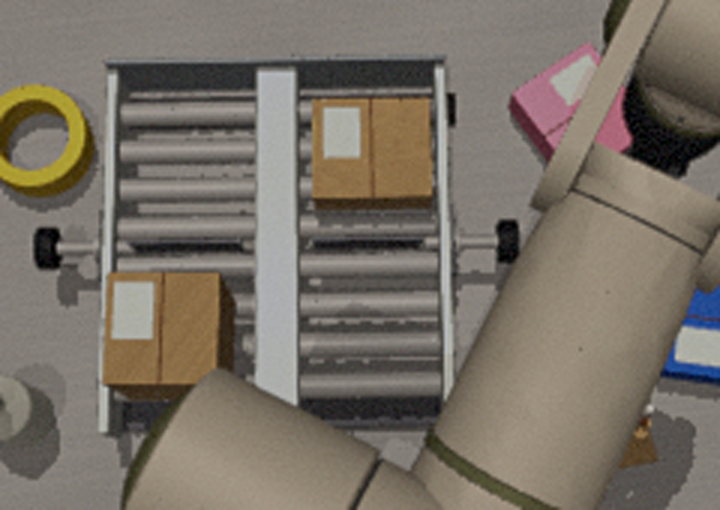

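View pics/side12.png

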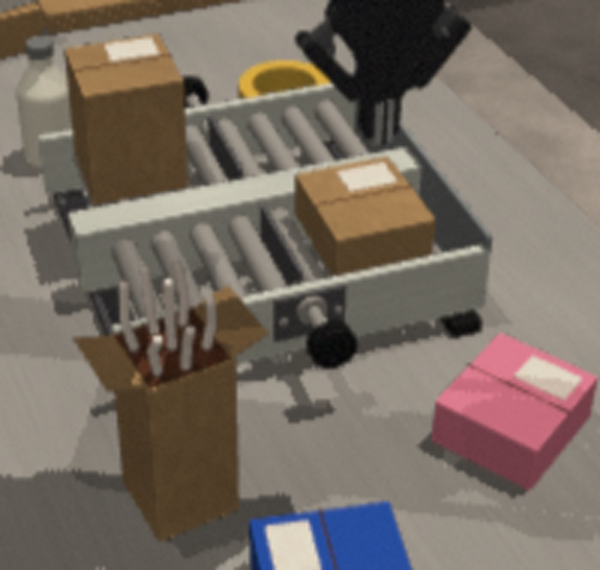

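View pics/wrist12.png

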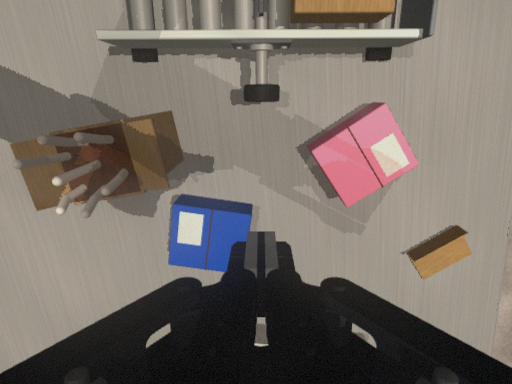

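The knob is back at its starting pixel positions (top crop (508,240), side crop (332,344)). The blade is up behind the carton and everything else stands where it did. I'm handing in.

```bash
python3 - <<'E'
from rig import env
env.close_job(); print(env.observe()["time_s"])
E
```

```text
the job is handed in; nothing more can be done
the job is handed in; nothing more can be done
```

The flat carton is now in the far end section of the right lane, with the stop blade standing up behind it. The job was handed in at about 19.4 s on the robot's clock; the hand-in reports no verdict.

**What I did**
1. I hooked the right knob behind its head and pulled it out. The image put it at about 29 mm of its 30 mm travel, and the blade was down.
2. I slid the carton along the rollers, pushing its rear face with the half-open fingers and never lifting it.
3. I pushed the knob home with closed fingers.

**Last checks**
- **Carton:** its rear face measures about 32 mm past the blade line.
- **Knob:** it met about 7 N against its home stop, and its head is back at its original pixel positions in both fixed cameras.
- **Blade:** the side view shows it raised behind the carton.
- **Everything else:** the tall carton, the left knob, the tape roll, the stick box and the two look-alikes look unmoved. The spray bottle looks unmoved where the last pictures show it. In the final top view the arm hid part of the stick box and the look-alikes, so I judged those from the side and wrist views.
- **Disagreement:** the wrist camera and the fixed-camera fit differed by about 3 mm on the knob's position. I shifted the approach 2 mm and it made no difference to the result.

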